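# Pack a coffee tin and tuck the gift carton shut

## Robot

A 6-joint arm with a two-finger parallel gripper is mounted at the origin on the work surface. World frame = base frame: x ahead of the robot, y to its left, z up, the work surface at z = 0. Lengths are in m, angles in rad, forces in N, time in s.
With the tool pointing down it reaches from about 0.25 to 0.775 m from the base axis. Payload 4 kg.
Tool frame: the origin (TCP) lies midway between the tips of the shut fingers; the grasp point (between the pads) lies 19 mm behind it; z points along the fingers, y is the line along which they close (so a half turn about z gives the same grasp; the last joint's range is limited). The gripper opens to 94 mm and grips with 3 to 60 N. Pads are 16 mm wide; open, the fingers measure 119 mm over their backs; the gripper's body (75 mm by 177 mm) begins 78 mm behind the grasp point.
Start: joints at [-1.266, 0.087, 1.371, -0, 1.684, -0.103], TCP at [0.218, -0.505, 0.206] pointing down, gripper open.
Joint ranges: [-3.1, 3.1], [-0.76, 2.03], [0.27, 2.55], [-1.08, 4.22], [0.17, 2.65], [-2.57, 2.57]. Speed limits (rad/s): [2.79, 2.79, 3.14, 3.14, 3.14, 3.14].

## Interface

Orientations are given as [roll, pitch, yaw] about the fixed x, y, z axes, in that order (R = Rz(yaw) Ry(pitch) Rx(roll)).
In Python, from bench import robot gives the robot as it stands. The module is installed in compiled form; this text tells all that it offers.
- The arm moves only by the tool arm_command, never from a script. Its argument "targets" is a list of rows, each a list of 4 numbers: the shift along the world's x, y, z as a fraction of full scale, then the turn about the world's z as a fraction of full scale. A call has 1 to 8 rows; each row is the pose to reach, as a shift and turn from the pose commanded when the call began; what a row does not reach only later rows make up. Full scale, the value 1, is 0.5 m for a shift and 120 degrees for a turn. A row lasts 1/12 s, in which the tool goes at most 41.7 mm and 7.16 degrees, less where a joint would pass 70% of its speed; a pose out of reach is approached as far as the arm can. A call with a number of a shift or a turn outside -1 to 1 is refused whole. A call with a gripper value outside its range is refused whole. "claw" is the closure, from 0 (fully open) to 1 (shut), set as the call begins (left out, the last holds). The fingers move at their own pace and stop on an object; the grip force is fixed at half the most. Time passes only in rows, so rows that repeat a pose let the fingers close. It gives the time, the measured TCP pose, the force, the opening and the grip force at its end, in the units of the state.
- robot.get_obs(): the state, without advancing time (a new reading comes with each control period).
- robot.snapshot(name): name is "scene" or "top" or "wrist"; returns the picture (480x640x3 uint8, red, green, blue); there is no depth.
- robot.camera_info(name): a dict with "vfov" (degrees; the focal length in pixels is half the picture's height over the tangent of half this angle, whatever the lens; pixels are square), "cx", "cy" (the principal point, pixels), "extrinsics" (4x4, takes a point from camera to world coordinates); the wrist camera has in their place "T_tool_cam" (4x4, takes a point from camera to tool coordinates, whose origin is the TCP and whose axes are the flange's). Camera axes: x right, y up, looking along -z (the intrinsics and any distortion apply to the point x, -y, -z); pixel columns grow to the right and rows downward; lengths in m; the calibration is good to about 2 mm. A picture is of the moment at which its call begins: read the wrist's pose just before it. camera_info takes no time and is no camera call.
- robot.close_job(): hands the job in; it is judged then, once.
The state is a dict: "time": time; "joint_positions": joint angles; "qvel": joint speeds; "joint_torque": joint torques, N m; "tool_pos": TCP position; "ee_rot": TCP orientation; "wrist_force": force on the tool from outside, world axes, zero at the start; "wrist_torque": the same for the moment, N m; "width": finger opening in m; "finger_force": force on a finger pad.
Only numpy, scipy, OpenCV 4.12 (cv2) and the standard library are available. Lean on these libraries where they do the work, as an engineer would, in place of code of your own. Each camera call takes 0.05 s, during which the arm holds its last target. There are 200 camera calls.

## Task

Pull the cabinet's top drawer all the way out to its stop and leave it out. Take the copper coffee tin from it, set it down (do not drop it) flat and right way up on the floor of the black gift carton, and let go of it. Then swing the carton's white lid shut and press its front edge down until the tab snaps behind the front lip and the lid stays shut by itself; leave the other things on the table where they are.

Things in the scene. Friction and masses are not known exactly. Their poses are not given: they have to be found in the camera images.
- tin: The coffee tin: copper-coloured rectangular box with a cream band, 100 long (its x) x 50 wide (its y) x 48 mm tall (its z), about 0.25 kg. It lies on the floor of the cabinet's top drawer, long side roughly front to back; hidden under the cabinet's top until the drawer is out. Origin: centre of its underside; z points up while it lies right way up.
- cab: Small white cabinet with two grey drawers, 220 deep (x) x 200 wide (y) x 200 mm tall, fixed to the table. Origin: centre of its underside; x points from its front to its back, z up. The top drawer is 158 mm wide and 175 mm long inside; its floor is 110 mm and its side walls' top edge 178 mm above the table.
- cab_drawer0 (a joint): Travel in m of the cabinet's top drawer, which comes out along the cabinet's -x, roughly towards the robot: 0 = shut, 0.150 = out at its stop; nearly shut at the start. It slides with about 1 N of friction and stays where it is left.
- cab_drawer0_handle (a point): Middle of the top drawer's bar handle: dark horizontal steel bar 11 mm thick, 100 mm long on two thin stems near its ends, 162 mm above the table, 38 mm below the cabinet's top. The bar's centre is 35 mm in front of the drawer's face (29 mm free behind the bar). Axes as the cabinet's; y runs along the bar. The point travels with the drawer.
- carton: The gift carton: black square open box, outside 150 x 150 x 80 mm, walls and floor 5 mm thick (inside 140 x 140), fixed to the table on a thin rubber mat. Origin: centre of its underside. x points from the front wall to the rear (lid) wall, roughly away from the robot, z up. A springy brown lip, a round bead 6 mm thick, runs inside its front wall 72 mm above the table.
- lid (a joint): Angle in rad of the carton's white lid about the top of the rear wall: 0 = shut, 1.57 = upright, about 1.9 at the start (leaning back), where it stays. Pushing it over takes 1 to 2 N; let go unlatched it springs back to about 0.6. Near 0.07 the tab meets the lip; pressing the front edge down with 6 to 10 N snaps it behind the lip, and the lid then stays down by itself at under 0.02.
- lid_edge (a point): Point on the lid's outer face (its top when shut), mid-width, 130 mm from the hinge line and 20 mm from the free edge: the place to press. It travels with the lid. The lid is 150 x 150 x 5 mm; a tab 100 mm wide and 22 mm deep with a brown bead stands square to its inner side near the free edge. Lid axes: x from the free edge towards the hinge, z out of the outer face.
- lid_hinge (a point): Middle of the lid's hinge line: the top edge of the carton's rear wall, 80 mm above the table, 75 mm behind the carton's centre. The lid's inner face passes through it. Axes as the carton's; the hinge line runs along y.
- dark_tin: Bystander, leave alone: black round coffee tin with a cream band, standing, 70 mm across, 75 mm tall. Origin: centre of its underside.
- tape_a: Bystander, leave alone: roll of white packing tape lying flat, 84 mm across, 30 mm tall. Origin: centre of its underside.
- tape_b: Bystander, leave alone: second roll of white packing tape lying flat, 84 mm across, 30 mm tall. Origin: centre of its underside.
- cup: Bystander, leave alone: paper cup, 72 mm across, 85 mm tall. Origin: centre of its underside.
- mouse: Bystander, leave alone: white computer mouse, 105 x 60 x 30 mm. Origin: centre of its underside.
- scoop: Bystander, leave alone: steel spoon with a brown wooden handle lying on the table, 160 mm long. Origin: its middle.

How it is judged:
On the way, in this order (a step that is already met when the one before it is completed fails the run):
1. the top drawer is out at its stop (value of joint cab_drawer0 above 0.14 m), for 0.1 s.
2. the tin rests flat and right way up on the carton's floor, let go, while the lid is still open (z of tin in the frame of carton between 0 and 0.012 m and horizontal distance between tin and carton below 0.06 m and angle between tin's own z axis and vertical below 0.12 rad and contact force between the fingers and tin below 0.05 N and linear speed of tin below 0.03 m/s and value of joint lid above 0.8 rad), for 0.2 s.
At the end, for the whole second after the job is handed in: The lid is snapped shut (its angle under 0.03 rad) with nothing holding it; the tin lies still inside the carton, right way up and flat (tilt under 0.12 rad) with its underside within 12 mm of the carton's underside level, i.e. on its floor; the top drawer is still out (more than 140 of its 150 mm) (z of tin in the frame of carton between 0 and 0.012 m and horizontal distance between tin and carton below 0.06 m and angle between tin's own z axis and vertical below 0.12 rad and value of joint cab_drawer0 above 0.14 m and value of joint lid below 0.03 rad and velocity of joint lid below 0.05 rad/s and linear speed of tin below 0.03 m/s); the robot touches nothing.
It fails at once if the tin is dropped: let go of over the carton more than 25 mm above its floor (horizontal distance between tin and carton below 0.07 m and z of tin in the frame of carton above 0.03 m and contact force between anything else and tin below 0.02 N).
It fails at once if a bystander is moved by more than 30 mm (distance of any of dark_tin, tape_a, tape_b, cup, mouse, scoop from where it was at the start of the episode above 0.03 m).
It also fails if it takes over 70 s, if anything falls off the work surface, if the arm or the gripper's body presses on something with over 40 N, if the wrist force passes 120 N, or if a joint passes its speed limit or range.

## Working session

There is one attempt and no reset: what is moved stays moved. The work goes in short steps, Python scripts to look and compute and a tool call to move; the robot and the scene stay as the last step left them, time stands still between calls to the robot, and variables do not carry over. Pictures are saved under pics/ and viewed, at most 10 in all, crops included, and the job is handed in when it is done.

Besides the shell and the picture viewer there is one more tool, called after ">>>" as name([rows], argument=value, ...), one row to a line, values as JSON. arm_command: Moves the arm, as the interface text tells. Shift numbers are shares of 0.5 m and turn numbers shares of 120 degrees, none past 1 either way. Its arguments: {"type":"object","properties":{"targets":{"type":"array"},"claw":{"type":"number"}},"required":["targets"]}

```bash
mkdir -p pics
python3 - <<'E'
from bench import robot
import cv2,numpy as np
np.set_printoptions(precision=4,suppress=True)
o=robot.get_obs();print({k:np.round(v,3) for k,v in o.items()})
for n in("scene","top","wrist"):
    print(n,robot.camera_info(n))
    cv2.imwrite(f"pics/{n}0.png",robot.snapshot(n)[:,:,::-1])
E
```

```text
{'time': np.float64(0.0), 'joint_positions': array([-1.266,  0.088,  1.372,  0.   ,  1.684, -0.103]), 'qvel': array([ 0.001, -0.001, -0.002, -0.   , -0.001, -0.   ]), 'joint_torque': array([  0.   , -34.018, -30.243,   0.072,   0.033,  -0.   ]), 'tool_pos': array([ 0.218, -0.504,  0.204]), 'ee_rot': array([-3.139, -0.   ,  0.408]), 'wrist_force': array([ 0.994,  0.514, -0.351]), 'wrist_torque': array([-0.059,  0.039,  0.072]), 'finger_force': np.float64(0.0), 'width': np.float64(0.094)}
scene {'vfov': 57.32022500382129, 'cx': 323.84238903436164, 'cy': 239.75486254322738, 'extrinsics': array([[ 0.7061, -0.5654,  0.4263,  0.9943],
       [ 0.708 ,  0.5545, -0.4373, -0.4401],
       [ 0.0109,  0.6106,  0.7919,  0.9406],
       [ 0.    ,  0.    ,  0.    ,  1.    ]])}
top {'vfov': 55.84638307805717, 'cx': 314.2029753835487, 'cy': 241.7313288139204, 'extrinsics': array([[ 0.027 ,  0.9745, -0.2225,  0.3165],
       [-0.9996,  0.0274, -0.0014, -0.0026],
       [ 0.0047,  0.2225,  0.9749,  1.2189],
       [ 0.    ,  0.    ,  0.    ,  1.    ]])}
wrist {'vfov': 59.79050192664138, 'cx': 320.7952158388787, 'cy': 251.99766278157975, 'T_tool_cam': array([[-0.0003,  0.9668,  0.2556,  0.0747],
       [ 1.    ,  0.0003, -0.0002, -0.0001],
       [-0.0003,  0.2556, -0.9668, -0.1796],
       [ 0.    ,  0.    ,  0.    ,  1.    ]])}
```

View pics/top0.png

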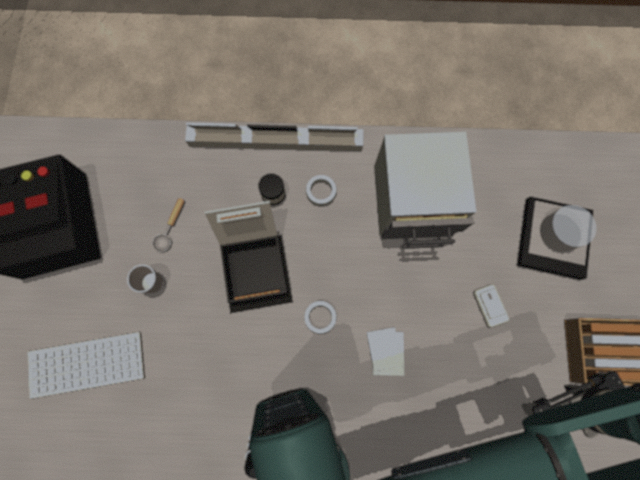

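View pics/scene0.png

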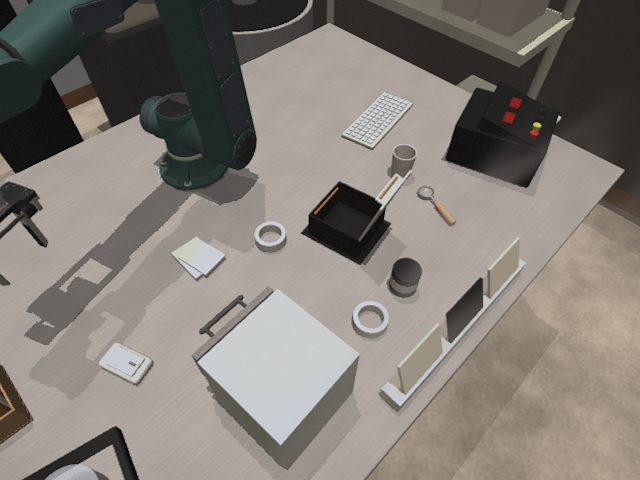

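Run:
```python
import cv2
a=cv2.imread('pics/top0.png');cv2.imwrite('pics/topc.png',cv2.resize(a[120:330,200:490],None,fx=2.75,fy=2.75,interpolation=cv2.INTER_CUBIC))
a=cv2.imread('pics/scene0.png');cv2.imwrite('pics/scenec.png',cv2.resize(a[160:385,180:450],None,fx=2.6,fy=2.6,interpolation=cv2.INTER_CUBIC))
```

```text
(no output)
```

View pics/topc.png

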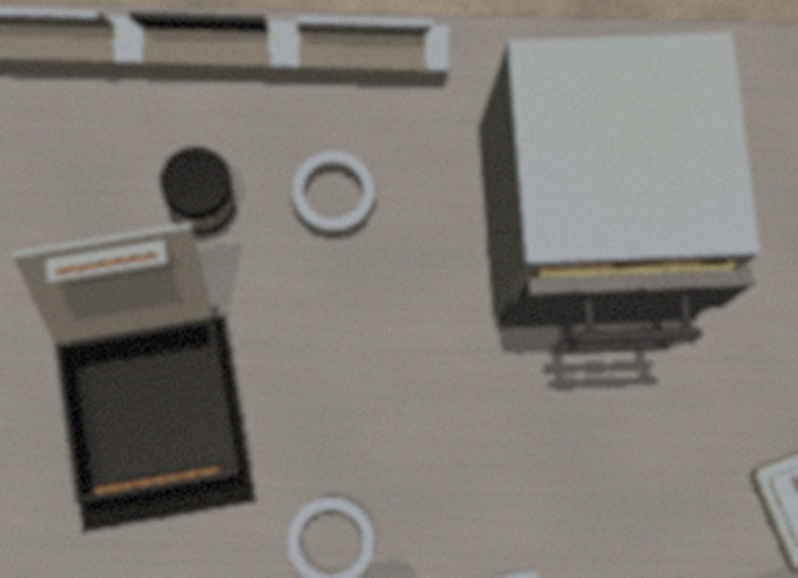

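View pics/scenec.png

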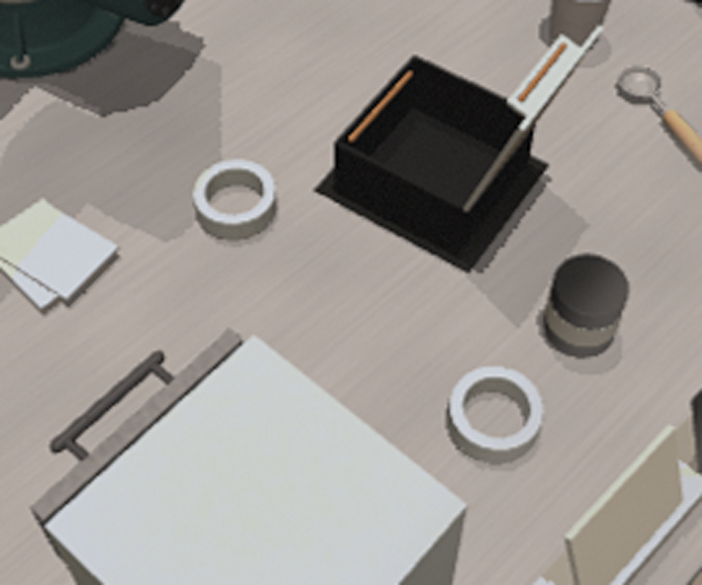

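```bash
cat > h.py <<'E'
from bench import robot
import numpy as np
from scipy.spatial.transform import Rotation as Rn
np.set_printoptions(precision=4,suppress=True)
def cam(n,o=None):
    i=robot.camera_info(n)
    if n=='wrist':
        T=np.eye(4);T[:3,:3]=Rn.from_euler('xyz',o['ee_rot']).as_matrix();T[:3,3]=o['tool_pos'];E=T@i['T_tool_cam']
    else:E=i['extrinsics']
    return E,240/np.tan(np.radians(i['vfov']/2)),i['cx'],i['cy']
def ray(c,p):
    E,f,cx,cy=c
    d=E[:3,:3]@np.array([(p[0]-cx)/f,-(p[1]-cy)/f,-1]);return E[:3,3],d/np.linalg.norm(d)
def tri(rs):
    A=sum(np.eye(3)-np.outer(d,d) for _,d in rs);b=sum((np.eye(3)-np.outer(d,d))@o for o,d in rs)
    x=np.linalg.solve(A,b);return x,max(np.linalg.norm(np.cross(x-o,d)) for o,d in rs)
def atz(r,z):
    o,d=r;return o+d*(z-o[2])/d[2]
def crop(p,s,x0,y0):return ((p[0]+.5)/s-.5+x0,(p[1]+.5)/s-.5+y0)
E
python3 - <<'E'
from h import *
T=cam('top');S=cam('scene')
t=lambda p:ray(T,crop(p,2.75,200,120))
s=lambda p:ray(S,crop(p,2.6,180,160))
for n,a,b in [('cabFL',(524,262),(250,338)),('cabBL',(510,42),(465,508)),('cabFR',(759,250),(47,525)),
 ('hL',(568,345),(158,358)),('hR',(700,335),(57,442)),('lipL',(95,490),(411,72)),('lipR',(218,470),(352,138)),('hingeR',(217,318),(467,208))]:
    print(n,*tri([t(a),s(b)]))
print('hingeL z.08',atz(t((58,345)),.08)); print('hingeR',atz(t((217,318)),.08))
print('cabBR',atz(t((733,33)),.2))
print('lipz072',atz(t((95,490)),.072),atz(t((218,470)),.072))
print('lidtop',atz(t((15,255)),.22),atz(t((190,227)),.22))
for n,p,z in [('dark',(197,182),.075),('tapeA',(334,193),.03),('tapeB',(331,540),.03)]:print(n,atz(t(p),z))
E
```

```text
cabFL [ 0.6174 -0.181   0.1965] 0.0036620474777130396
cabBL [ 0.8215 -0.1681  0.1981] 0.000949969211163037
cabFR [ 0.6335 -0.3781  0.2026] 0.0008845714475623723
hL [ 0.5563 -0.228   0.1488] 0.004478634029135152
hR [ 0.5671 -0.3344  0.1665] 0.0009521328224267159
lipL [0.4264 0.1955 0.0736] 0.0013986423251062905
lipR [0.4486 0.0848 0.074 ] 7.60281156136919e-05
hingeR [0.5922 0.0937 0.0825] 0.0029156109971487693
hingeL z.08 [0.5607 0.2391 0.08  ]
hingeR [0.5909 0.0916 0.08  ]
cabBR [ 0.8357 -0.3656  0.2   ]
lipz072 [0.4274 0.1969 0.072 ] [0.4488 0.0849 0.072 ]
lidtop [0.6065 0.2508 0.22  ] [0.635  0.1062 0.22  ]
dark [0.7271 0.1174 0.075 ]
tapeA [ 0.7355 -0.0161  0.03  ]
tapeB [ 0.3905 -0.0214  0.03  ]
```

>>> arm_command([
  [0,0,0.2,0.05],
  [0.684,0.44,0.31,0.587],
  [0.684,0.44,0.31,0.587],
  [0.684,0.44,0.31,0.587],
  [0.684,0.44,0.31,0.587],
  [0.684,0.44,0.31,0.587],
  [0.684,0.44,0.31,0.587],
  [0.684,0.44,0.31,0.587],
], claw=0.68)

```text
time: 0.82
tool_pos: [0.4557, -0.3514, 0.3257]
ee_rot: [-3.141, -0.0, 1.394]
wrist_force: [1.2, -0.6, 0.8]
width: 0.0438
finger_force: 0.0
```

>>> arm_command([
  [0.18,0.12,0.05,0.08],
  [0.18,0.12,0.05,0.08],
  [0.18,0.12,0.05,0.08],
  [0.18,0.12,0.05,0.08],
  [0.18,0.12,0.05,0.08],
  [0.18,0.12,0.05,0.08],
])

```text
time: 1.32
tool_pos: [0.544, -0.2932, 0.3497]
ee_rot: [-3.14, -0.0, 1.555]
wrist_force: [-0.4, 0.8, -0.0]
width: 0.0299
finger_force: 0.0
```

Run:
```python
from h import *
import cv2
o=robot.get_obs();print(o['tool_pos'],o['ee_rot'],o['width'])
a=robot.snapshot('wrist')[:,:,::-1];cv2.imwrite('pics/w1.png',a)
b=robot.snapshot('top')[:,:,::-1];cv2.imwrite('pics/t1.png',b)
np.save('o1.npy',[o['tool_pos'],o['ee_rot']])
```

```text
[ 0.544  -0.2932  0.3497] [-3.1401 -0.0003  1.5547] 0.02989921542852473
```

View pics/w1.png

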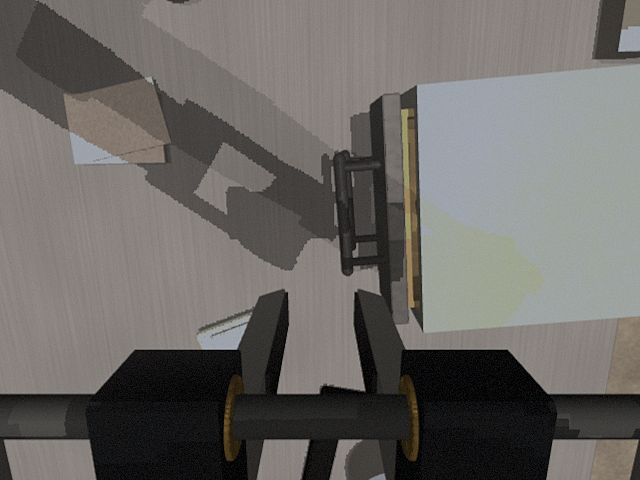

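Run:
```python
from h import *
p,r=np.load('o1.npy');W=cam('wrist',dict(tool_pos=p,ee_rot=r));T=cam('top');S=cam('scene')
t=lambda p:ray(T,crop(p,2.75,200,120))
s=lambda p:ray(S,crop(p,2.6,180,160))
w=lambda p:ray(W,p)
for n,a,b,c,z in [('hL',(568,345),(158,358),(341,156),.162),('hR',(700,335),(57,442),(348,269),.162),('cabFL',(524,262),(250,338),(417,86),.2),('cabFR',(759,250),(47,525),(425,331),.2)]:
    print(n,*tri([s(b),w(c)]),*tri([t(a),s(b),w(c)]),atz(w(c),z))
```

```text
hL [ 0.5617 -0.233   0.161 ] 0.002188162511951971 [ 0.559  -0.2293  0.1509] 0.00556335351988048 [ 0.5626 -0.231   0.162 ]
hR [ 0.5678 -0.3325  0.1652] 0.0011871227102653746 [ 0.5675 -0.3335  0.1657] 0.002232597616150916 [ 0.5686 -0.3325  0.162 ]
cabFL [ 0.6168 -0.1823  0.1982] 0.0023482030883210103 [ 0.6175 -0.1806  0.1969] 0.004044960445226788 [ 0.6172 -0.1803  0.2   ]
cabFR [ 0.6321 -0.3781  0.1998] 0.0006476629368554352 [ 0.633  -0.3779  0.2011] 0.0013374964610597254 [ 0.6324 -0.3775  0.2   ]
```

>>> arm_command([
  [0.042,0.022,-0.1,0.04],
  [0.042,0.022,-0.2,0.04],
  [0.042,0.022,-0.2,0.04],
  [0.042,0.022,-0.2,0.04],
  [0.042,0.022,-0.2,0.04],
])

```text
time: 1.83
tool_pos: [0.5638, -0.2825, 0.2491]
ee_rot: [-3.139, -0.002, 1.637]
wrist_force: [-0.5, -0.0, 0.9]
width: 0.0305
finger_force: 0.0
```

>>> arm_command([
  [0.002,0.001,-0.07,0],
  [0.002,0.001,-0.14,0],
  [0.002,0.001,-0.19,0],
  [0.002,0.001,-0.21,0],
  [0.002,0.001,-0.21,0],
  [0.002,0.001,-0.21,0],
])

```text
time: 2.33
tool_pos: [0.5672, -0.2825, 0.1483]
ee_rot: [3.138, 0.002, 1.638]
wrist_force: [-0.5, -0.5, -0.0]
width: 0.0303
finger_force: 0.0
```

>>> arm_command([
  [0,0,0,0],
  [0,0,0,0],
  [0,0,0,0],
  [0,0,0,0],
  [0,0,0,0],
  [0,0,0,0],
], claw=1)

```text
time: 2.83
tool_pos: [0.5672, -0.2821, 0.1478]
ee_rot: [3.139, 0.003, 1.639]
wrist_force: [-0.2, -1.0, 6.6]
width: 0.0096
finger_force: 30.0
```

>>> arm_command([
  [-0.04,-0.003,0,0],
  [-0.08,-0.005,0,0],
  [-0.12,-0.008,0,0],
  [-0.16,-0.011,0,0],
  [-0.2,-0.013,0,0],
  [-0.24,-0.016,0,0],
  [-0.26,-0.018,0,0],
  [-0.26,-0.018,0,0],
])

```text
time: 3.5
tool_pos: [0.4353, -0.2914, 0.1477]
ee_rot: [3.14, 0.003, 1.637]
wrist_force: [0.6, -0.0, 6.9]
width: 0.01
finger_force: 30.0
```

>>> arm_command([
  [-0.008,-0.0005,0,0],
  [-0.016,-0.001,0,0],
  [-0.016,-0.001,0,0],
])

```text
time: 3.75
tool_pos: [0.4291, -0.2919, 0.1477]
ee_rot: [3.139, 0.003, 1.638]
wrist_force: [-0.9, -0.6, 8.2]
width: 0.0101
finger_force: 30.0
```

Moved 138 mm with no stop yet; continuing.

>>> arm_command([
  [-0.006,-0.0004,0,0],
  [-0.012,-0.0008,0,0],
  [-0.016,-0.001,0,0],
  [-0.016,-0.001,0,0],
])

```text
time: 4.08
tool_pos: [0.424, -0.2922, 0.1477]
ee_rot: [3.132, 0.004, 1.639]
wrist_force: [6.2, -1.1, 4.6]
width: 0.0098
finger_force: 30.0
```

>>> arm_command([
  [-0.008,-0.0005,0,0],
  [-0.008,-0.0005,0,0],
])

```text
time: 4.25
tool_pos: [0.424, -0.2922, 0.1477]
ee_rot: [3.123, 0.004, 1.641]
wrist_force: [16.6, -0.5, 0.2]
width: 0.0101
finger_force: 30.0
```

>>> arm_command([
  [0.01,0.0005,0,0],
  [0.01,0.0005,0,0],
  [0.01,0.0005,0,0],
  [0.01,0.0005,0,0],
  [0.01,0.0005,0.02,0],
  [0.01,0.0005,0.08,0],
  [0.01,0.0005,0.15,0],
  [0.01,0.0005,0.2,0],
], claw=0.68)

```text
time: 4.92
tool_pos: [0.4212, -0.2916, 0.2486]
ee_rot: [3.14, 0.001, 1.638]
wrist_force: [0.2, -0.5, 0.5]
width: 0.0302
finger_force: 0.0
```

>>> arm_command([
  [0,0,0.1,-0.05],
  [0,0,0.18,-0.1],
  [0.06,0,0.22,-0.16],
  [0.13,0.01,0.26,-0.22],
  [0.16,0.01,0.28,-0.28],
  [0.18,0.01,0.28,-0.34],
  [0.18,0.01,0.28,-0.4],
  [0.18,0.01,0.28,-0.46],
], claw=0.1)

```text
time: 5.58
tool_pos: [0.5118, -0.2864, 0.3856]
ee_rot: [-3.141, 0.0, 0.674]
wrist_force: [-0.0, -0.1, -0.9]
width: 0.0801
finger_force: 0.0
```

>>> arm_command([
  [0,0,0,-0.06],
  [0,0,0,-0.12],
  [0,0,0,-0.18],
  [0,0,0,-0.24],
  [0,0,0,-0.29],
  [0,0,0,-0.29],
  [0,0,0,-0.29],
])

```text
time: 6.17
tool_pos: [0.5111, -0.2865, 0.3859]
ee_rot: [3.141, 0.0, 0.074]
wrist_force: [-0.1, -0.5, 0.2]
width: 0.0846
finger_force: 0.0
```

Run:
```python
from h import *
import cv2
o=robot.get_obs();print(o['time'],o['tool_pos'],o['ee_rot'],o['width'])
a=robot.snapshot('wrist')[:,:,::-1];cv2.imwrite('pics/w2.png',a)
b=robot.snapshot('scene')[:,:,::-1];cv2.imwrite('pics/s2.png',b)
np.save('o2.npy',[o['tool_pos'],o['ee_rot']])
h=cv2.resize(b[250:475,70:340],None,fx=1.7,fy=1.7,interpolation=cv2.INTER_CUBIC)
c=np.zeros((480+0,340,3),np.uint8)
cv2.imwrite('pics/s2c.png',cv2.resize(b[240:440,100:340],None,fx=3,fy=3,interpolation=cv2.INTER_CUBIC))
```

```text
6.1667 [ 0.5111 -0.2865  0.3859] [3.1414 0.     0.0745] 0.08462725064128877
```

View pics/w2.png

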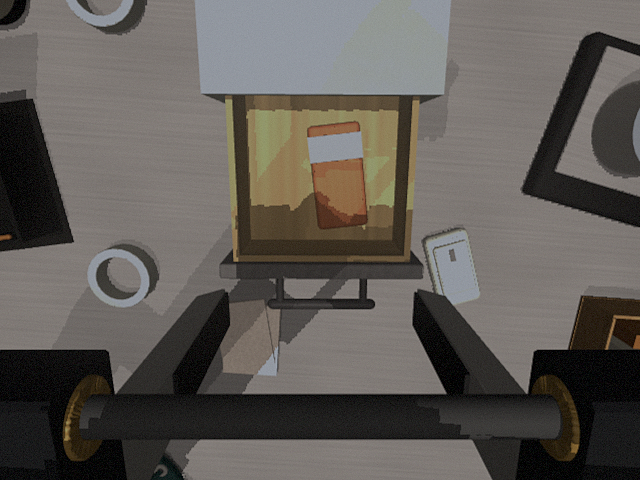

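Run:
```python
from h import *
p,r=np.load('o2.npy');W=cam('wrist',dict(tool_pos=p,ee_rot=r))
P=[atz(ray(W,q),.158) for q in [(308,128),(360,121),(367,222),(318,229)]]
print(np.array(P));P=np.array(P);print(P.mean(0));d=(P[0]+P[1]-P[2]-P[3])/2;print(d,np.arctan2(d[1],d[0]),np.linalg.norm(P[0]-P[1]))
for q in [(278,303),(372,303)]:print(atz(ray(W,q),.162))
for q in [(227,95),(410,260),(246,97),(246,258)]:print(atz(ray(W,q),.178))
```

```text
[[ 0.597  -0.2679  0.158 ]
 [ 0.6069 -0.3159  0.158 ]
 [ 0.5122 -0.3322  0.158 ]
 [ 0.5016 -0.2843  0.158 ]]
[ 0.5544 -0.3001  0.158 ]
[0.095  0.0163 0.    ] 0.1699197631443712 0.048936750663609675
[ 0.4216 -0.2487  0.162 ]
[ 0.4288 -0.3455  0.162 ]
[ 0.6188 -0.1962  0.178 ]
[ 0.4818 -0.3748  0.178 ]
[ 0.6184 -0.2128  0.178 ]
[ 0.4721 -0.2169  0.178 ]
```

View pics/s2c.png

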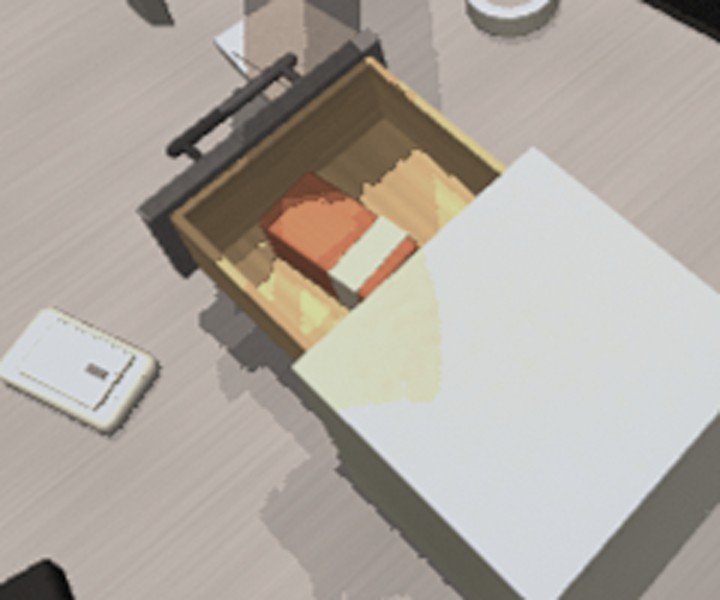

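Run:
```python
from h import *
p,r=np.load('o2.npy');W=cam('wrist',dict(tool_pos=p,ee_rot=r));S=cam('scene')
for a,b in [((318,229),(312,173)),((367,222),(263,220))]:
    print(*tri([ray(W,a),ray(S,crop(b,3,100,240))]))
```

```text
[ 0.4988 -0.2847  0.1455] 0.0003311936687181712
[ 0.5124 -0.3318  0.1573] 0.000573428111574424
```

>>> arm_command([
  [0.086,-0.027,-0.05,0.045],
  [0.086,-0.027,-0.12,0.045],
  [0.086,-0.027,-0.19,0.045],
  [0.086,-0.027,-0.26,0.045],
  [0.086,-0.027,-0.33,0.045],
  [0.086,-0.027,-0.36,0.045],
  [0.086,-0.027,-0.36,0.045],
  [0.086,-0.027,-0.36,0.045],
], claw=0.2)

```text
time: 6.93
tool_pos: [0.554, -0.2997, 0.2047]
ee_rot: [-3.14, 0.002, 0.167]
wrist_force: [-0.3, -0.1, 0.8]
width: 0.0754
finger_force: 0.0
```

>>> arm_command([
  [0,0,-0.06,0],
  [0,0,-0.11,0],
  [0,0,-0.15,0],
  [0,0,-0.172,0],
  [0,0,-0.172,0],
  [0,0,-0.172,0],
])

```text
time: 7.43
tool_pos: [0.5552, -0.3005, 0.1213]
ee_rot: [3.14, -0.002, 0.167]
wrist_force: [-0.4, -0.4, 0.1]
width: 0.0751
finger_force: 0.0
```

>>> arm_command([
  [0,0,0,0],
  [0,0,0,0],
  [0,0,0,0],
  [0,0,0,0],
  [0,0,0,0],
  [0,0,0,0],
], claw=1)

```text
time: 7.93
tool_pos: [0.5548, -0.3001, 0.1206]
ee_rot: [3.141, -0.001, 0.166]
wrist_force: [0.7, 1.1, 4.2]
width: 0.0498
finger_force: 29.9
```

>>> arm_command([
  [0,0,0.06,0],
  [0,0,0.13,0],
  [0,0,0.2,0],
  [0,0,0.27,0],
  [0,0.04,0.3,0],
  [-0.02,0.11,0.3,0.01],
  [-0.04,0.18,0.3,0.014],
  [-0.06,0.25,0.3,0.014],
])

```text
time: 8.6
tool_pos: [0.5237, -0.1739, 0.2685]
ee_rot: [-3.141, 0.001, 0.195]
wrist_force: [0.6, 0.8, -3.2]
width: 0.05
finger_force: 29.9
```

>>> arm_command([
  [-0.01,0.07,0,0],
  [-0.02,0.14,0,0],
  [-0.03,0.21,0,0],
  [-0.04,0.28,0,0],
  [-0.05,0.35,0,0],
  [-0.056,0.42,0,0],
  [-0.056,0.49,0,0],
  [-0.056,0.56,0,0],
])

```text
time: 9.27
tool_pos: [0.4955, 0.1066, 0.2686]
ee_rot: [3.141, 0.002, 0.195]
wrist_force: [0.7, 0.0, -3.1]
width: 0.05
finger_force: 29.9
```

>>> arm_command([
  [0,0.06,0,0],
  [0,0.092,0,0],
  [0,0.092,0,0],
  [0,0.092,0,0],
])

```text
time: 9.6
tool_pos: [0.4959, 0.1516, 0.2683]
ee_rot: [3.141, 0.002, 0.198]
wrist_force: [1.0, -0.3, -2.5]
width: 0.0498
finger_force: 29.9
```

Run:
```python
from h import *
import cv2
o=robot.get_obs();print(o['time'],o['tool_pos'],o['ee_rot'],o['width'],o['finger_force'])
a=robot.snapshot('wrist')[:,:,::-1];cv2.imwrite('pics/w3.png',a)
np.save('o3.npy',[o['tool_pos'],o['ee_rot']])
```

```text
9.6 [0.4959 0.1516 0.2683] [3.1408 0.0023 0.1975] 0.04978874918682064 29.89866614341736
```

View pics/w3.png

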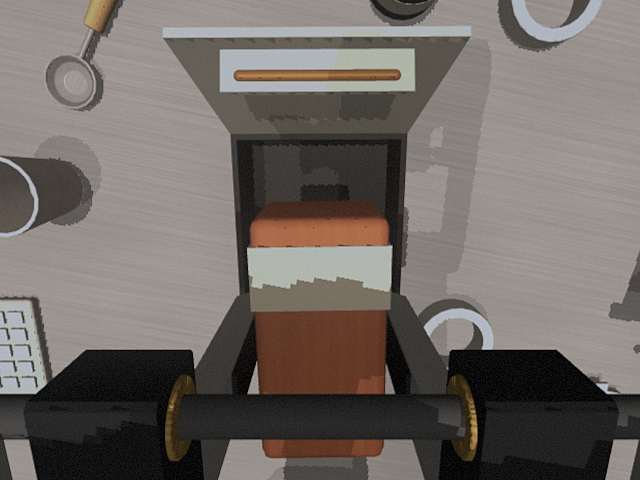

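Run:
```python
from h import *
p,r=np.load('o3.npy');W=cam('wrist',dict(tool_pos=p,ee_rot=r))
L,R=[atz(ray(W,q),.08) for q in [(231,134),(408,134)]]
print(L,R,(L+R)/2); d=L-R;y=np.arctan2(-d[0],d[1]);print(y,np.linalg.norm(d))
c=(L+R)/2-.075*np.array([np.cos(y),np.sin(y),0]);print('centre',c)
for z in(.215,.222):print(*[atz(ray(W,q),z) for q in [(163,32),(470,32)]])
```

```text
[0.56   0.2419 0.08  ] [0.5894 0.0948 0.08  ] [0.5747 0.1684 0.08  ]
0.19728150281370205 0.1500596548474741
centre [0.5011 0.1537 0.08  ]
[0.6059 0.255  0.215 ] [0.6364 0.1028 0.215 ]
[0.6048 0.2524 0.222 ] [0.6344 0.1047 0.222 ]
```

>>> arm_command([
  [0,0,-0.07,0],
  [0,0,-0.14,0],
  [0,0,-0.21,0],
  [0,0,-0.28,0],
  [0,0,-0.34,0],
  [0,0,-0.39,0],
  [0,0,-0.43,0],
  [0,0,-0.43,0],
])

```text
time: 10.32
tool_pos: [0.4923, 0.1486, 0.0488]
ee_rot: [3.141, 0.011, 0.193]
wrist_force: [-1.4, 0.5, -4.1]
width: 0.0498
finger_force: 29.9
```

>>> arm_command([
  [0,0,-0.03,0],
  [0,0,-0.05,0],
  [0,0,-0.06,0],
  [0,0,-0.064,0],
  [0,0,-0.064,0],
])

```text
time: 10.73
tool_pos: [0.4965, 0.1508, 0.0227]
ee_rot: [3.141, 0.0, 0.195]
wrist_force: [-0.4, 0.3, -2.9]
width: 0.05
finger_force: 29.9
```

>>> arm_command([
  [0,0,-0.004,0],
  [0,0,-0.008,0],
  [0,0,-0.008,0],
])

```text
time: 10.98
tool_pos: [0.4966, 0.1511, 0.0187]
ee_rot: [3.141, -0.0, 0.196]
wrist_force: [-0.5, -0.2, -3.3]
width: 0.0499
finger_force: 29.9
```

>>> arm_command([
  [0,0,-0.003,0],
  [0,0,-0.006,0],
  [0,0,-0.006,0],
  [0,0,-0.006,0],
])

```text
time: 11.32
tool_pos: [0.4967, 0.1512, 0.0157]
ee_rot: [3.142, -0.001, 0.196]
wrist_force: [-0.3, 0.2, -1.5]
width: 0.0498
finger_force: 29.9
```

Contact is starting (load dropping from -3.3 to -1.5 N). A bit more.

>>> arm_command([
  [0,0,-0.003,0],
  [0,0,-0.003,0],
  [0,0,-0.003,0],
])

```text
time: 11.57
tool_pos: [0.4967, 0.1512, 0.0156]
ee_rot: [3.141, -0.001, 0.196]
wrist_force: [-2.7, -0.9, 5.2]
width: 0.05
finger_force: 29.9
```

>>> arm_command([
  [0,0,0,0],
  [0,0,0,0],
  [0,0,0,0],
  [0,0,0,0],
  [0,0,0,0],
  [0,0,0,0],
  [0,0,0,0],
], claw=0.23)

```text
time: 12.15
tool_pos: [0.4964, 0.1511, 0.0138]
ee_rot: [3.141, 0.0, 0.196]
wrist_force: [0.7, 0.8, -0.3]
width: 0.0723
finger_force: 0.0
```

>>> arm_command([
  [0,0,0.03,0],
  [0,0,0.08,0],
  [0,0,0.15,0],
  [0,0,0.22,0],
  [0,0,0.29,0],
  [0,0,0.36,0],
  [0,0,0.43,0],
  [0,0,0.5,0],
])

```text
time: 12.82
tool_pos: [0.4961, 0.151, 0.2657]
ee_rot: [3.141, -0.0, 0.196]
wrist_force: [0.5, 0.1, 0.0]
width: 0.0722
finger_force: 0.0
```

Run:
```python
from h import *
import cv2
o=robot.get_obs();print(o['time'],o['tool_pos'],o['ee_rot'],o['width'],o['finger_force'])
a=robot.snapshot('wrist')[:,:,::-1]
b=robot.snapshot('scene')[:,:,::-1]
c=cv2.resize(b[150:290,270:450],(400,311),interpolation=cv2.INTER_CUBIC)
v=np.zeros((311,800,3),np.uint8);v[:,:400]=cv2.resize(a,(400,300))[0:311] if 0 else np.vstack([cv2.resize(a,(400,300)),np.zeros((11,400,3),np.uint8)]);v[:,400:]=c
cv2.imwrite('pics/v4.png',v)
```

```text
12.8167 [0.4961 0.151  0.2657] [ 3.1415 -0.0003  0.1956] 0.0721642854958328 0.0
```

View pics/v4.png

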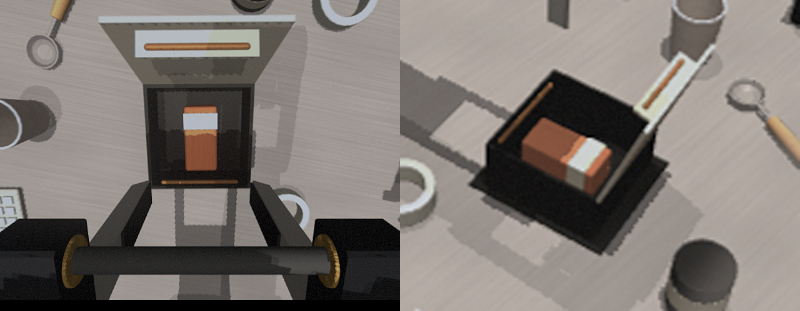

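>>> arm_command([
  [0.02,0,0.06,0],
  [0.09,0.018,0.08,0],
  [0.16,0.034,0.08,0],
  [0.23,0.05,0.08,0],
  [0.3,0.064,0.08,0],
  [0.344,0.072,0.08,0],
  [0.344,0.072,0.08,0],
  [0.344,0.072,0.08,0],
], claw=1)

```text
time: 13.58
tool_pos: [0.6689, 0.187, 0.3002]
ee_rot: [3.142, 0.006, 0.195]
wrist_force: [-0.1, -0.1, 0.3]
width: 0.0221
finger_force: 0.0
```

>>> arm_command([
  [0,0,-0.07,0],
  [0,0,-0.14,0],
  [0,0,-0.2,0],
  [0,0,-0.22,0],
  [0,0,-0.22,0],
  [0,0,-0.22,0],
])

```text
time: 14.08
tool_pos: [0.668, 0.1871, 0.1955]
ee_rot: [3.142, -0.001, 0.196]
wrist_force: [-0.6, -0.6, 1.4]
width: 0.0
finger_force: 0.0
```

>>> arm_command([
  [-0.04,-0.008,0,0],
  [-0.08,-0.016,0,0],
  [-0.12,-0.024,0,0],
  [-0.16,-0.032,0,0],
  [-0.19,-0.038,0,0],
  [-0.22,-0.044,0,0],
  [-0.25,-0.05,0,0],
  [-0.25,-0.05,0,0],
])

```text
time: 14.75
tool_pos: [0.5432, 0.1623, 0.199]
ee_rot: [3.142, -0.007, 0.196]
wrist_force: [0.0, 0.6, 0.0]
width: 0.0006
finger_force: 0.0
```

>>> arm_command([
  [-0.035,-0.007,-0.015,0],
  [-0.066,-0.013,-0.036,0],
  [-0.095,-0.019,-0.06,0],
  [-0.118,-0.024,-0.089,0],
  [-0.13,-0.026,-0.11,0],
  [-0.143,-0.029,-0.131,0],
  [-0.15,-0.03,-0.145,0],
  [-0.15,-0.03,-0.145,0],
])

```text
time: 15.42
tool_pos: [0.4688, 0.1472, 0.1221]
ee_rot: [3.142, -0.001, 0.196]
wrist_force: [0.4, -0.6, -0.6]
width: 0.0006
finger_force: 0.0
```

Run:
```python
from h import *
import cv2
o=robot.get_obs();print(o['time'],o['tool_pos'],o['wrist_force'])
b=robot.snapshot('scene')[:,:,::-1]
cv2.imwrite('pics/s5.png',cv2.resize(b[100:300,250:490],None,fx=2,fy=2,interpolation=cv2.INTER_CUBIC))
```

```text
15.4167 [0.4688 0.1472 0.1221] [ 0.4132 -0.5959 -0.5702]
```

View pics/s5.png

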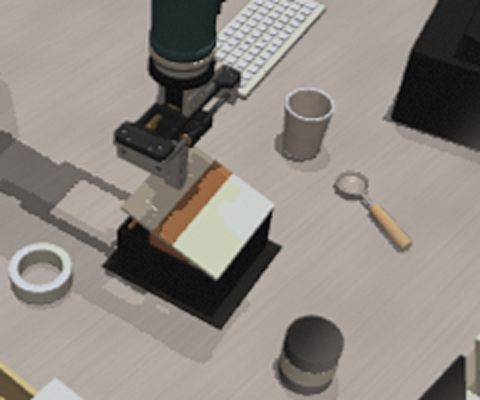

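>>> arm_command([
  [-0.008,-0.0016,-0.015,0],
  [-0.016,-0.003,-0.03,0],
  [-0.02,-0.004,-0.044,0],
  [-0.024,-0.005,-0.052,0],
  [-0.024,-0.005,-0.052,0],
])

```text
time: 15.88
tool_pos: [0.456, 0.1445, 0.0947]
ee_rot: [3.142, 0.001, 0.196]
wrist_force: [-0.1, 0.1, 0.4]
width: 0.0005
finger_force: 0.4
```

Now pressing, small steps.

>>> arm_command([
  [0,0,-0.006,0],
  [0,0,-0.012,0],
  [0,0,-0.012,0],
])

```text
time: 16.13
tool_pos: [0.4557, 0.1444, 0.0892]
ee_rot: [3.141, 0.002, 0.196]
wrist_force: [0.1, 0.0, 1.8]
width: 0.0004
finger_force: 1.0
```

>>> arm_command([
  [0,0,-0.006,0],
  [0,0,-0.01,0],
  [0,0,-0.01,0],
])

```text
time: 16.38
tool_pos: [0.4564, 0.1446, 0.0856]
ee_rot: [3.141, 0.0, 0.196]
wrist_force: [-2.9, -0.4, 6.3]
width: 0.0003
finger_force: 3.6
```

>>> arm_command([
  [0,0,-0.006,0],
  [0,0,-0.01,0],
  [0,0,-0.01,0],
  [0,0,-0.01,0],
])

```text
time: 16.72
tool_pos: [0.4565, 0.1446, 0.0849]
ee_rot: [3.141, -0.001, 0.196]
wrist_force: [-9.8, -2.5, 26.4]
width: 0.0002
finger_force: 12.9
```

>>> arm_command([
  [0,0,0.03,0],
  [0,0,0.09,0],
  [0,0,0.16,0],
  [0,0,0.23,0],
  [0,0,0.3,0],
  [0,0,0.36,0],
  [0,0,0.4,0],
  [0,0,0.4,0],
])

```text
time: 17.38
tool_pos: [0.4585, 0.145, 0.2846]
ee_rot: [3.141, -0.01, 0.196]
wrist_force: [0.7, -0.7, 1.0]
width: 0.0007
finger_force: 0.0
```

Run:
```python
from h import *
import cv2
from itertools import product
o=robot.get_obs();print(o['time'],o['tool_pos'],o['wrist_force'])
a=robot.snapshot('wrist');W=cam('wrist',o)
# project the lid outline for shut vs 0.07 vs 0.6 rad; compare with white-lid mask
E,f,cx,cy=W;Ei=np.linalg.inv(E);H=np.array([.5747,.1684,.08]);xc=np.array([.9806,.196,0]);yc=np.array([-.196,.9806,0]);z=np.array([0,0,1.])
def pr(P):
    q=(Ei@np.r_[P,1])[:3];return [cx+f*q[0]/-q[2],cy-f*q[1]/-q[2]]
for th in(0,.07,.3,.6):
    d=-xc*np.cos(th)+z*np.sin(th);n=xc*np.sin(th)+z*np.cos(th)
    print(th,np.round([pr(H+.15*d+.005*n+s*.075*yc) for s in(1,-1)],1))
g=a.astype(int).min(2)
for c in (250,300,390):print(c,[int(v) for v in g[150:330:6,c]])
for r in(200,):print(r,[int(v) for v in g[r,180:460:8]])
```

```text
17.3833 [0.4585 0.145  0.2846] [ 0.6744 -0.7498  0.9529]
0 [[241.2 260.3]
 [400.2 260. ]]
0.07 [[239.1 262.6]
 [402.3 262.2]]
0.3 [[231.  264.9]
 [410.4 264.5]]
0.6 [[218.2 252.4]
 [423.1 252. ]]
250 [140, 142, 139, 143, 75, 71, 71, 74, 71, 72, 141, 143, 107, 109, 107, 104, 107, 104, 107, 116, 110, 112, 114, 115, 113, 113, 110, 108, 111, 111]
300 [139, 140, 143, 136, 87, 65, 68, 58, 75, 72, 139, 141, 104, 106, 106, 109, 107, 103, 104, 70, 66, 68, 76, 110, 61, 42, 48, 40, 45, 36]
390 [135, 139, 137, 137, 50, 68, 61, 64, 69, 65, 134, 139, 97, 103, 100, 102, 105, 98, 102, 58, 106, 104, 95, 100, 98, 99, 98, 97, 99, 103]
200 [114, 117, 120, 112, 112, 115, 109, 113, 72, 68, 69, 75, 77, 71, 73, 72, 71, 74, 70, 70, 71, 70, 59, 60, 58, 63, 69, 66, 114, 112, 116, 111, 114, 96, 98]
```

Run:
```python
from h import *
a=robot.snapshot('wrist').astype(int)
for r0,r1 in((190,208),(212,219)):
    m=a[r0:r1].mean(0);g=np.abs(m[4:]-m[:-4]).sum(1)
    for lo,hi in((190,280),(360,450)):print(r0,lo+int(g[lo:hi].argmax())+2,round(g[lo:hi].max()))
m=a[:,255:270].mean(1);g=np.abs(m[2:]-m[:-2]).sum(1);i=np.argsort(-g[140:300])[:8]+141;print(sorted(i.tolist()))
```

```text
190 236 66
190 404 67
212 247 44
212 403 176
[172, 173, 205, 206, 259, 260, 267, 268]
```

```bash
python3 -c "
from bench import robot
print(robot.close_job())"
```

```text
the job is handed in; nothing more can be done
None
```

I handed the job in at about 17 s of the 70 s allowed; the judge returned no verdict. The drawer is out at its stop, the tin sits flat in the carton, and the last wrist image puts the lid's front edge where a shut lid's would be.

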